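Cover the device boxes and plug in the tester pins

ROBOT

A 6-joint arm with a two-finger parallel gripper is mounted at the origin on the work surface. World frame = base frame: x ahead of the robot, y to its left, z up, the work surface at z = 0. Lengths are in m, angles in rad, forces in N, time in s.
With the tool pointing down it reaches from about 0.35 to 0.775 m from the base axis. Payload 7.3 kg.
Tool frame: the origin (TCP) lies on the mounting face of the last link; the fingertips stand 178 mm ahead of it and the grasp point (between the pads) lies 159 mm ahead of it (robot.grip_depth is the distance from the TCP to the grasp point, in m); z points along the fingers, y is the line along which they close (so a half turn about z gives the same grasp; the last joint's range is limited). The gripper opens to 92 mm and grips with 3 to 60 N. Pads are 19 mm wide; open, the fingers measure 130 mm over their backs; the gripper's body (75 mm by 190 mm) begins 47 mm behind the grasp point.
Start: joints at [-1.287, 0.342, 1.524, -0, 1.275, -0.146], TCP at [0.219, -0.477, 0.405] pointing down, gripper open.
Joint ranges: [-2.53, 2.53], [-0.77, 2.02], [0.04, 2.7], [-1, 4.14], [0.28, 2.66], [-3.11, 3.11]. Speed limits (rad/s): [2.57, 2.57, 3.14, 3.14, 3.14, 3.14].

INTERFACE

Orientations are given as [roll, pitch, yaw] about the fixed x, y, z axes, in that order (R = Rz(yaw) Ry(pitch) Rx(roll)).
In Python, from cell import observe, cams, robot, models gives the robot as it stands.
- The arm moves only by the shell command python3 -m jog 'ROWS' [FORCE]. ROWS is JSON, a list of rows, each a list of 3 entries, a list of its own where there are three numbers: the shift along the tool's x, y, z each as a share of 0.4 m, from -1 to 1, then the turn about the tool's z as a share of pi rad, from -1 to 1, then the closure, from 0 (fully open) to 1 (shut). In form: [[[x, y, z], turn, jaw], ...]. A call has 1 to 12 rows; each row is the pose to reach, as a shift and turn from the pose commanded when the call began, along the tool's axes at that moment, turning the shorter way round; what a row does not reach only later rows make up. A row lasts 1/8 s, in which the tool goes at most 62.5 mm and 10.7 degrees, less where a joint would pass 70% of its speed; a pose out of reach is approached as far as the arm can. A call with a number of a shift or a turn outside -1 to 1 is refused whole. A call with a gripper value outside its range is refused whole. The fingers move at their own pace and stop on an object; FORCE is the grip in N (left out, the last holds). Time passes only in rows, so rows that repeat a pose let the fingers close. It gives the time, the measured TCP pose, the force, the opening and the grip force at its end, in the units of the state.
- observe(): the state, without advancing time (a new reading comes with each control period).
- cams.read_camera(name): name is "scene" or "side" or "wrist"; returns the picture (480x640x3 uint8, red, green, blue); there is no depth.
- cams.camera_model(name): a dict with "camera_matrix" (3x3 intrinsics, pixels), "pose" (4x4, takes a point from camera to world coordinates). Camera axes: x right, y down, z forward; pixel columns grow to the right and rows downward; lengths in m; the calibration is good to about 2 mm. A picture is of the moment at which its call begins: read the wrist's pose just before it. camera_model takes no time and is no camera call; for the wrist camera it gives the pose at the moment of the call.
- robot.hand_in(): hands the job in; it is judged then, once.
Trained networks look in the newest picture that a camera, given by its name, has taken for a name from the list of things; names that differ only in an ending like _2 or _b are one class to them, and where a whole thing is asked for, a point or a joint stands for the part that bears it (a point fixed in the world has none). Each returns a list of dicts, best first, with "confidence" (0 to 1); they miss things now and then, are a little off and sometimes report something else, mostly with a low value. They report only what shows in the picture. A call takes as long as a camera call.
- models.find_in(target, camera): "position" ([x, y, z] in m, in world coordinates, good to about 4 mm: the middle of the surface that is visible of it).
- models.pinpoint(target, camera): "position" ([x, y, z] in m, in world coordinates, good to about 4 mm: a listed point, or the origin of a listed thing).
The state is a dict: "time": time; "qpos": joint angles; "qvel": joint speeds; "joint_efforts": joint torques, N m; "tool_pos": TCP position; "tool_rot": TCP orientation; "contact_force": force on the tool from outside, world axes, zero at the start; "torque": the same for the moment, N m; "opening": finger opening in m; "grip_force": force on a finger pad.
Only numpy, scipy, OpenCV 4.12 (cv2) and the standard library are available. Lean on these libraries where they do the work, as an engineer would, in place of code of your own. Each camera call takes 0.05 s, during which the arm holds its last target. There are 200 camera calls.

TASK

Cover the devices for a shielded measurement: put every lid on the bench onto the open box that it fits, plug inside and lying flat on the rim (a box whose lid is not there stays open). Only when all the lids are on, take the two pins from their wooden stand and push each fully home in the opening of the aluminium terminal block that matches its thickness; leave the jar, eyepiece, bowl and screwdriver where they are.

Things in the scene. Friction and masses are not known exactly. Their poses are not given: they have to be found in the camera images.
- large_round_box: Box, round, 92 mm across outside (82 mm inside). Open aluminium device box, 36 mm high, walls and floor 5 mm, a small circuit lying inside; loose on the bench, about 0.5 kg. Origin at the centre of its underside, z up.
- large_round_lid: Aluminium lid, round, cover plate 92 mm across, plug 75 mm. Origin: centre of underside of its 8 mm deep plug, z up (lies plug-down). Plate z 8-13 mm; on it a black upright bar handle, 44 mm along x, 14 mm thick, z 13-47 mm. 0.12 kg. Seated: plug inside the box (3.5 mm play all round), plate flat on the rim, origin 28 mm above the box's origin. May be absent (None).
- small_round_box: Box, round, 68 mm across outside (58 mm inside). Open aluminium device box, 36 mm high, walls and floor 5 mm, a small circuit lying inside; loose on the bench, about 0.5 kg. Origin at the centre of its underside, z up.
- small_round_lid: Aluminium lid, round, cover plate 68 mm across, plug 51 mm. Origin: centre of underside of its 8 mm deep plug, z up (lies plug-down). Plate z 8-13 mm; on it a black upright bar handle, 44 mm along x, 14 mm thick, z 13-47 mm. 0.12 kg. Seated: plug inside the box (3.5 mm play all round), plate flat on the rim, origin 28 mm above the box's origin. May be absent (None).
- square_box: Box, square, 78 x 78 mm outside (68 mm inside), sides along its x and y. Open aluminium device box, 36 mm high, walls and floor 5 mm, a small circuit lying inside; loose on the bench, about 0.5 kg. Origin at the centre of its underside, z up.
- square_lid: Aluminium lid, square, cover plate 78 x 78 mm along x and y, plug 61 mm. Origin: centre of underside of its 8 mm deep plug, z up (lies plug-down). Plate z 8-13 mm; on it a black upright bar handle, 44 mm along x, 14 mm thick, z 13-47 mm. 0.12 kg. Seated: plug inside the box (3.5 mm play all round), plate flat on the rim, origin 28 mm above the box's origin. May be absent (None).
- oblong_box: Box, oblong, 100 mm along its x by 60 mm along its y outside (90 x 50 mm inside). Open aluminium device box, 36 mm high, walls and floor 5 mm, a small circuit lying inside; loose on the bench, about 0.5 kg. Origin at the centre of its underside, z up.
- oblong_lid: Aluminium lid, oblong, cover plate 100 mm (x) by 60 mm (y), plug 83 x 43 mm. Origin: centre of underside of its 8 mm deep plug, z up (lies plug-down). Plate z 8-13 mm; on it a black upright bar handle, 44 mm along x, 14 mm thick, z 13-47 mm. 0.12 kg. Seated: plug inside the box (3.5 mm play all round), plate flat on the rim, origin 28 mm above the box's origin. May be absent (None).
- thin_pin: Interlock pin, upright: brass probe 8 mm thick, 36 mm long, slightly pointed, below a grey round grip 18 mm thick, 50 mm long. Origin: tip of the probe, z up; grip z 36-86 mm, its flat underside is the shoulder. 0.06 kg. Starts in a 11 mm hole of a fixed wooden stand (115 x 50 x 44 mm high), shoulder resting on the stand's top; the other pin stands 64 mm away.
- thin_opening (a point): Centre of the mouth of the narrower of two openings, 64 mm apart, in the top of a solid aluminium block (115 x 50 mm, top 52 mm above the bench, fixed). Vertical, 10.5 mm wide with 2 mm lead-in, 40 mm deep; z up. Fully home, the thin pin's shoulder rests on the block, its tip 36 mm below this point.
- thick_pin: Ground pin, upright: brass probe 14 mm thick, 36 mm long, slightly pointed, below a grey round grip 34 mm thick, 50 mm long. Origin: tip of the probe, z up; grip z 36-86 mm, its flat underside is the shoulder. 0.06 kg. Starts in a 17 mm hole of a fixed wooden stand (115 x 50 x 44 mm high), shoulder resting on the stand's top; the other pin stands 64 mm away.
- thick_opening (a point): Centre of the mouth of the wider of two openings, 64 mm apart, in the top of a solid aluminium block (115 x 50 mm, top 52 mm above the bench, fixed). Vertical, 16.5 mm wide with 2 mm lead-in, 40 mm deep; z up. Fully home, the thick pin's shoulder rests on the block, its tip 36 mm below this point.
- jar: Bystander: amber glass jar, 54 mm across, 70 mm high. Origin at the centre of its underside. To be left alone.
- eyepiece: Bystander: black microscope eyepiece standing up, 50 mm across, 58 mm high. Origin at the centre of its underside. To be left alone.
- dish: Bystander: white ceramic bowl, 76 mm across, 25 mm high. Origin at the centre of its underside. To be left alone.
- driver: Bystander: screwdriver lying down, 160 mm long. Origin at the centre of its underside. To be left alone.

How it is judged:
On the way, in this order (a step that is already met when the one before it is completed fails the run):
1. every lid present lies seated on its own box while both pins are still in their stand (z of large_round_lid in the frame of large_round_box between 0.024 and 0.031 m and horizontal distance between large_round_lid and large_round_box below 0.0075 m and angle between each of large_round_lid, small_round_lid, square_lid, oblong_lid's own z axis and vertical below 0.06 rad and linear speed of each of large_round_lid, small_round_lid, square_lid, oblong_lid below 0.02 m/s and z of small_round_lid in the frame of small_round_box between 0.024 and 0.031 m and horizontal distance between small_round_lid and small_round_box below 0.0075 m and z of square_lid in the frame of square_box between 0.024 and 0.031 m and horizontal distance between square_lid and square_box below 0.0075 m and z of oblong_lid in the frame of oblong_box between 0.024 and 0.031 m and horizontal distance between oblong_lid and oblong_box below 0.0075 m and distance of each of thin_pin, thick_pin from where it was at the start of the episode below 0.03 m), for 0.2 s.
2. both pins are fully home, each in its own opening (z of thin_pin in the frame of thin_opening below -0.032 m and horizontal distance between thin_pin and thin_opening below 0.005 m and angle between each of thin_pin, thick_pin's own z axis and vertical below 0.08 rad and linear speed of each of thin_pin, thick_pin below 0.02 m/s and z of thick_pin in the frame of thick_opening below -0.032 m and horizontal distance between thick_pin and thick_opening below 0.005 m), for 0.2 s.
At the end, for the whole second after the job is handed in: Each lid present is seated on its box (centres within 7.5 mm, lid origin 24 to 31 mm above the box origin, tilt under 0.06 rad); each pin is in its own opening, tip over 32 mm below the mouth, within 5 mm of the axis, tilt under 0.08 rad; all at rest (all of step 2 and z of large_round_lid in the frame of large_round_box between 0.024 and 0.031 m and horizontal distance between large_round_lid and large_round_box below 0.0075 m and angle between each of large_round_lid, small_round_lid, square_lid, oblong_lid's own z axis and vertical below 0.06 rad and linear speed of each of large_round_lid, small_round_lid, square_lid, oblong_lid below 0.02 m/s and z of small_round_lid in the frame of small_round_box between 0.024 and 0.031 m and horizontal distance between small_round_lid and small_round_box below 0.0075 m and z of square_lid in the frame of square_box between 0.024 and 0.031 m and horizontal distance between square_lid and square_box below 0.0075 m and z of oblong_lid in the frame of oblong_box between 0.024 and 0.031 m and horizontal distance between oblong_lid and oblong_box below 0.0075 m); the robot touches nothing.
It fails at once if the jar is pushed more than 30 mm from its place (distance of jar from where it was at the start of the episode above 0.03 m).
It fails at once if the eyepiece is pushed more than 30 mm from its place (distance of eyepiece from where it was at the start of the episode above 0.03 m).
It fails at once if the bowl is pushed more than 30 mm from its place (distance of dish from where it was at the start of the episode above 0.03 m).
It fails at once if the screwdriver is pushed more than 30 mm from its place (distance of driver from where it was at the start of the episode above 0.03 m).
Of large_round_lid, small_round_lid, square_lid, oblong_lid only 3 to 4 are there at a start; the rules pass over those that are not, and their reading is None.
At some moment in a run one of large_round_lid, small_round_lid, square_lid, oblong_lid may be knocked a few centimetres aside while the robot is not near it.
It also fails if it takes over 210 s, if anything falls off the work surface, if the arm or the gripper's body presses on something with over 40 N, if the wrist force passes 120 N, or if a joint passes its speed limit or range.

## Working session

There is one attempt and no reset: what is moved stays moved. The work goes in short steps, Python scripts to look and compute and a shell command to move; the robot and the scene stay as the last step left them, time stands still between calls to the robot, and variables do not carry over. Pictures are saved under pics/ and viewed, at most 17 in all, crops included, and the job is handed in when it is done.

```bash
ls; mkdir -p pics; python3 - <<'E'
from cell import observe,cams,robot,models
import cv2,numpy as np
o=observe();print(o['time'],o['tool_pos'],o['tool_rot'],o['opening'])
for c in['scene','side','wrist']:
    im=cams.read_camera(c);cv2.imwrite(f'pics/{c}0.png',im[:,:,::-1]);m=cams.camera_model(c);print(c,np.round(m['pose'],3).tolist(),np.round(m['camera_matrix'],1).tolist())
N=['large_round_box','large_round_lid','small_round_box','small_round_lid','square_box','square_lid','oblong_box','oblong_lid','thin_pin','thick_pin','thin_opening','thick_opening','jar','eyepiece','dish','driver']
for n in N:
  for c in['scene','side']:
    r=models.pinpoint(n,c);print(n,c,[(np.round(d['position'],3).tolist(),round(d['confidence'],2)) for d in r[:2]])
E
```

```text
pics
0.0 [ 0.21874207 -0.47710323  0.40404468] [-3.14006893e+00 -2.45988892e-04  4.29808275e-01] 0.09215282505334799
scene [[-0.525, 0.656, -0.542, 1.286], [0.851, 0.412, -0.326, 0.413], [0.009, -0.632, -0.775, 1.005], [0.0, 0.0, 0.0, 1.0]] [[528.8, 0.0, 326.0], [0.0, 528.8, 250.3], [0.0, 0.0, 1.0]]
side [[-0.788, -0.328, 0.521, 0.008], [-0.615, 0.394, -0.683, 0.794], [0.018, -0.858, -0.513, 0.677], [0.0, 0.0, 0.0, 1.0]] [[489.7, 0.0, 322.3], [0.0, 489.7, 244.0], [0.0, 0.0, 1.0]]
wrist [[0.417, -0.869, -0.267, 0.29], [-0.909, -0.4, -0.12, -0.443], [-0.002, 0.293, -0.956, 0.385], [0.0, 0.0, 0.0, 1.0]] [[341.8, 0.0, 325.3], [0.0, 341.8, 234.8], [0.0, 0.0, 1.0]]
large_round_box scene [([0.634, -0.076, -0.002], 0.81)]
large_round_box side [([0.64, -0.074, -0.005], 0.68)]
large_round_lid scene [([0.448, 0.226, 0.003], 0.65)]
large_round_lid side [([0.766, 0.111, -0.001], 0.73), ([0.449, 0.226, -0.001], 0.56)]
small_round_box scene [([0.46, 0.069, 0.002], 0.67), ([0.432, -0.234, 0.002], 0.3)]
small_round_box side [([0.46, 0.069, -0.001], 0.95)]
small_round_lid scene [([0.622, 0.078, -0.003
[... 784 characters left out ...]
001], 0.22)]
thin_opening scene [([0.464, -0.386, 0.051], 0.84), ([0.626, -0.235, 0.002], 0.36)]
thin_opening side []
thick_opening scene [([0.529, -0.396, 0.052], 0.74)]
thick_opening side [([0.528, -0.396, 0.05], 0.84), ([0.625, 0.075, -0.002], 0.35)]
jar scene [([0.766, 0.11, 0.001], 0.69)]
jar side [([0.766, 0.111, -0.0], 0.9)]
eyepiece scene [([0.625, 0.424, -0.001], 0.64), ([0.637, -0.072, -0.003], 0.54)]
eyepiece side [([0.623, 0.426, 0.0], 0.96), ([0.766, 0.114, -0.001], 0.27)]
dish scene [([0.657, -0.415, -0.003], 0.73)]
dish side [([0.662, -0.411, -0.0], 0.57)]
driver scene [([0.803, -0.076, -0.001], 0.95)]
driver side [([0.807, -0.081, 0.003], 0.68), ([0.448, 0.226, 0.001], 0.21)]
```

View pics/scene0.png

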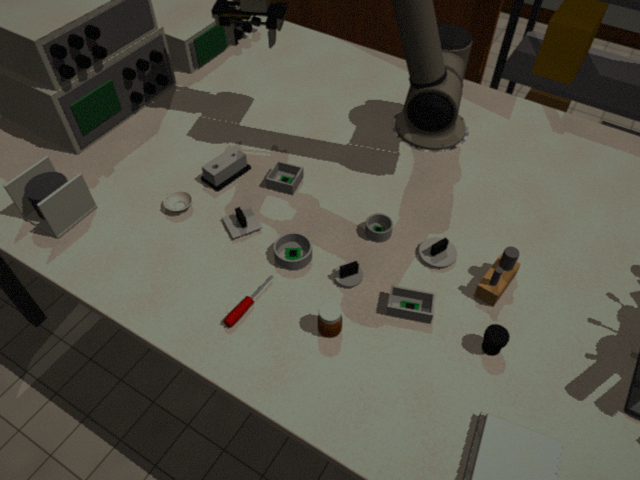

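View pics/side0.png

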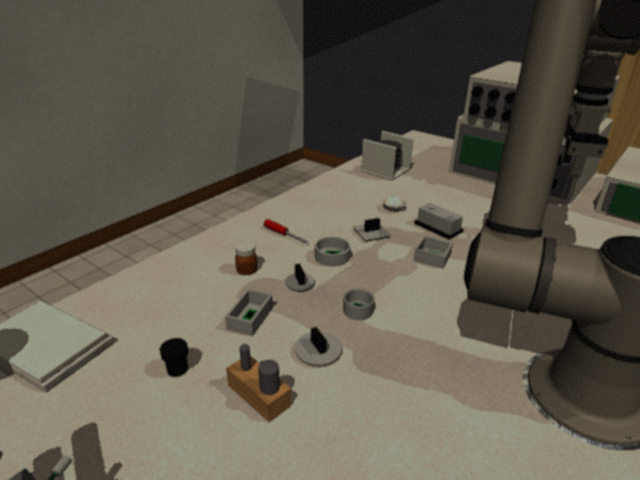

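The scene view shows three lids: square (240,222), small round (348,275) and large round (438,250). The oblong lid is absent, and the square lid is not on its box at (284,178). The side view confirms this, and the network positions agree with both pictures. I'll move over the square lid and the terminal block for a wrist view.

```bash
cat > h.py <<'E'
from cell import observe,cams,robot,models
import numpy as np,cv2
from scipy.optimize import minimize
def rel(x,y,z,yaw=None):
    "grasp-point target (world) -> shares for jog, yaw mod pi"
    o=observe();p=np.array(o['tool_pos']);w=o['tool_rot'][2]
    c,s=np.cos(w),np.sin(w);d=np.array([x,y,z+robot.grip_depth])-p
    t=np.array([c*d[0]+s*d[1],s*d[0]-c*d[1],-d[2]])/.4
    a=0 if yaw is None else -((yaw-w+np.pi/2)%np.pi-np.pi/2)/np.pi
    print('rel',np.round(t,4),'turn',round(a,4),'q6',round(o['qpos'][5],2),'yaw',round(w,3))
def snap(c):
    m=cams.camera_model(c);im=cams.read_camera(c);return im,m
def proj(P,m):
    T=np.linalg.inv(m['pose']);q=np.atleast_2d(P)@T[:3,:3].T+T[:3,3];q=q@np.array(m['camera_matrix']).T
    return q[:,:2]/q[:,2:]
def ray(uv,m,z):
    K=np.array(m['camera_matrix']);M=np.array(m['pose'])
    d=np.column_stack([uv,np.ones(len(uv))])@np.linalg.inv(K).T@M[:3,:3].T
    return M[:3,3]+d*((z-M[2,3])/d[:,2])[:,None]
def boxpts(x,y,w,L,W,z0,z1):
    c,s=np.cos(w),np.sin(w)
    return np.array([[x+c*a*L/2-s*b*W/2,y+s*a*L/2+c*b*W/2,z] for a in(-1,1) for b in(-1,1) for z in(z0,z1)])
def handle(im,m,x,y,z0=.013):
    "fit (x,y,yaw) of black handle"
    g=cv2.GaussianBlur(im.max(2),(3,3),0).astype(float)
    S=8
    u0,v0=(proj([[x,y,z0]],m)[0]-45).astype(int);sub=g[max(v0,0):v0+90,max(u0,0):u0+90];u0=max(u0,0);v0=max(v0,0)
    big=np.clip(cv2.resize(sub,None,fx=4,fy=4,interpolation=cv2.INTER_LINEAR),0,120)
    def hull(p,gr):
        P=proj(boxpts(*p,.044+2*gr,.014+2*gr,z0,z0+.034),m);P=(P-[u0,v0]+.5)*4-.5
        k=np.zeros(big.shape,np.uint8);cv2.fillConvexPoly(k,cv2.convexHull((P*16).astype(np.int32)),1,shift=4);return k>0
    def cost(p):
        i=hull(p,0);o=hull(p,.004)&~i
        return big[i].mean()-big[o].mean() if i.any() and o.any() else 1e3
    best=min(((cost((x+dx,y+dy,w)),x+dx,y+dy,w) for w in np.arange(0,np.pi,.15) for dx in(-.01,-.005,0,.005,.01) for dy in(-.01,-.005,0,.005,.01)))
    r=minimize(cost,best[1:],method='Nelder-Mead',options=dict(initial_simplex=[np.array(best[1:])+d for d in([0,0,0],[.004,0,0],[0,.004,0],[0,0,.12])],xatol=1e-4,fatol=.01))
    return np.round(r.x,4),round(r.fun,1)
E
python3 -m jog '[[[0.2,-0.04,0],0.05,0],[[0.4,-0.08,0],0.1,0],[[0.6,-0.12,0],0.137,0],[[0.8,-0.16,0],0.137,0],[[0.943,-0.192,0],0.137,0],[[0.943,-0.192,0],0.137,0],[[0.943,-0.192,0],0.137,0],[[0.943,-0.192,0],0.137,0]]'
python3 - <<'E'
from h import *
im,m=snap('wrist');cv2.imwrite('pics/w1.png',im[:,:,::-1]);np.save('w1.npy',m['pose'])
print(observe()['tool_pos'])
print(handle(im,m,.626,-.236))
for n in['square_box','square_lid','thin_opening','thick_opening','large_round_box']:
    print(n,[(np.round(d['position'],3).tolist(),round(d['confidence'],2)) for d in models.pinpoint(n,'wrist')[:2]])
E
```

```text
time: 2.75
tool_pos: [0.5298, -0.2499, 0.4044]
tool_rot: [3.142, 0.001, 0.001]
contact_force: [-0.9, 0.9, 0.8]
opening: 0.0918
grip_force: 0.0
[ 0.52918261 -0.25069253  0.4045356 ]
(array([ 0.6237, -0.2365,  1.0376]), np.float64(-74.3))
square_box []
square_lid [([0.622, -0.243, 0.0], 0.83), ([0.459, -0.389, 0.053], 0.35)]
thin_opening [([0.461, -0.389, 0.055], 0.84)]
thick_opening [([0.529, -0.396, 0.052], 0.71)]
large_round_box [([0.641, -0.072, 0.001], 0.9)]
```

View pics/w1.png

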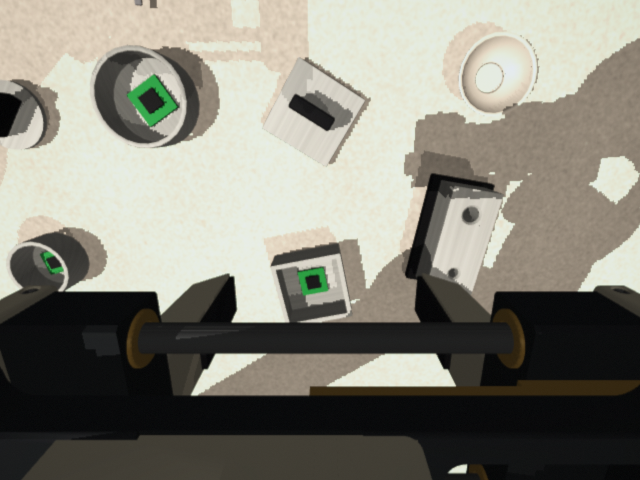

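The wrist view shows the square lid around (315,110), its box at (312,285), and the terminal block holes at (470,214) wide and (452,273) narrow. I'll enlarge this part to click corners.

```bash
python3 - <<'E'
import cv2
i=cv2.imread('pics/w1.png')
a=cv2.resize(i[50:170,255:375],None,fx=3.3,fy=3.3,interpolation=cv2.INTER_CUBIC)
b=cv2.resize(i[225:345,255:375],None,fx=3.3,fy=3.3,interpolation=cv2.INTER_CUBIC)
cv2.imwrite('pics/w1c.png',cv2.hconcat([a,b]))
E
```

```text
(no output)
```

View pics/w1c.png

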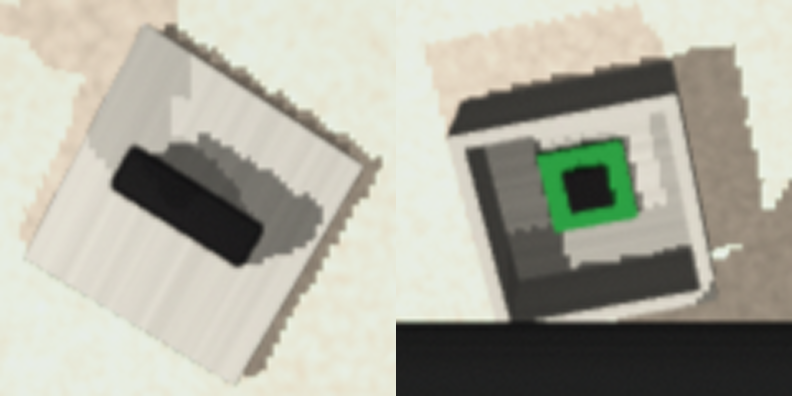

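In the crop, the lid corners are at (145,25), (365,165), (237,383) and (22,257). The box rim corners are at (447,137) and (677,92), with a right-hand one near (713,287).

```bash
python3 - <<'E'
from h import *
m=cams.camera_model('wrist');m['pose']=np.load('w1.npy')
A=np.array([[145,25],[365,165],[237,383],[22,257.]])/3.3+[255,50]-.35
B=(np.array([[447,137],[677,92],[713,287.]])-[396,0])/3.3+[255,225]-.35
a=ray(A,m,.013);b=ray(B,m,.036)
print('lid',a.mean(0),np.linalg.norm(np.diff(a,axis=0),axis=1),[np.arctan2(*(a[(i+1)%4]-a[i])[1::-1]) for i in range(4)])
print('box',(b[0]+b[2])/2,np.linalg.norm(np.diff(b,axis=0),axis=1),[np.arctan2(*(b[i+1]-b[i])[1::-1]) for i in range(2)])
for n,uv,z in[('thick',(470,214),.052),('thin',(452.5,273),.052)]:print(n,ray(np.array([uv]),m,z))
im=cv2.imread('pics/w1.png')[:,:,::-1];print(handle(im,m,.6237,-.2365))
# side/scene for compare
for c in('scene','side'):
    i,mm=snap(c);print(c,handle(i,mm,.624,-.236),handle(i,mm,.622,.077),handle(i,mm,.448,.226))
rel(.6237,-.2365,.037,1.03)
E
```

```text
lid [ 0.62359201 -0.23600065  0.013     ] [0.07718479 0.07679141 0.07808389] [np.float64(-2.0960456953565965), np.float64(2.606527975788204), np.float64(1.0492559652182605), np.float64(-0.54668280377114)]
box [ 0.43667521 -0.2332919   0.036     ] [0.07801053 0.07328242] [np.float64(-1.3631269724066752), np.float64(-2.9559127124736815)]
thick [[ 0.52778233 -0.39348674  0.052     ]]
thin [[ 0.46387234 -0.38311213  0.052     ]]
(array([ 0.6237, -0.2365,  1.0363]), np.float64(-74.3))
scene (array([ 0.6288, -0.2325,  1.0324]), np.float64(-64.3)) (array([0.6257, 0.0773, 2.5189]), np.float64(-72.0)) (array([0.4518, 0.2265, 2.6847]), np.float64(-67.0))
side (array([ 0.6234, -0.2369,  1.0483]), np.float64(-77.7)) (array([0.621 , 0.0758, 2.5978]), np.float64(-70.3)) (array([0.447 , 0.2247, 2.7685]), np.float64(-76.7))
rel [ 0.2364 -0.0367  0.5218] turn -0.3285 q6 1.0 yaw -0.002
```

Good agreement: the square lid is at (0.6237,-0.2362) with yaw 1.04, and its box is at about (0.434,-0.234) with yaw 0.208. Now the grasp.

```bash
python3 -m jog '[[[0.08,-0.012,0.06],-0.055,0.3],[[0.16,-0.024,0.12],-0.11,0.3],[[0.236,-0.036,0.18],-0.165,0.3],[[0.236,-0.036,0.24],-0.22,0.3],[[0.236,-0.036,0.3],-0.275,0.3],[[0.236,-0.036,0.35],-0.33,0.3],[[0.236,-0.036,0.36],-0.331,0.3],[[0.236,-0.036,0.36],-0.331,0.3],[[0.236,-0.036,0.42],-0.331,0.3],[[0.236,-0.036,0.48],-0.331,0.3],[[0.236,-0.036,0.52],-0.331,0.3],[[0.236,-0.036,0.52],-0.331,0.3]]' 15
python3 - <<'E'
from h import *
rel(.6237,-.2363,.037,1.04)
E
```

```text
time: 4.65
tool_pos: [0.6239, -0.2359, 0.1962]
tool_rot: [-3.14, 0.0, 1.038]
contact_force: [0.5, 0.3, 0.1]
opening: 0.0644
grip_force: 0.0
rel [-0.0011 -0.     -0.    ] turn -0.0006 q6 0.06 yaw 1.038
```

```bash
python3 -m jog '[[[0,0,0],0,1],[[0,0,0],0,1],[[0,0,0],0,1],[[0,0,0],0,1],[[0,0,0],0,1],[[0,0,-0.05],0,1],[[0,0,-0.15],0,1],[[0,0,-0.25],0,1],[[0,0,-0.25],0,1]]' 25
python3 - <<'E'
from h import *
rel(.434,-.2343,.100,.208)
im,m=snap('wrist');cv2.imwrite('pics/w2.png',im[:,:,::-1])
E
```

```text
time: 5.78
tool_pos: [0.6249, -0.2362, 0.3022]
tool_rot: [3.133, -0.0, 1.039]
contact_force: [0.4, 0.5, -1.2]
opening: 0.014
grip_force: 25.0
rel [-0.2376 -0.4138  0.1076] turn 0.2646 q6 0.06 yaw 1.039
```

View pics/w2.png

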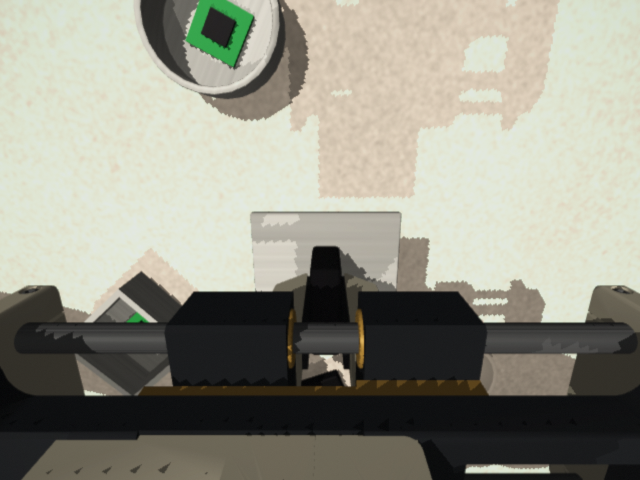

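The lid is held straight: its front edge is level at row 212, centred on column 326. Moving above the box.

```bash
python3 - <<'E'
from h import *
m=cams.camera_model('wrist');o=observe();p=o['tool_pos'];w=o['tool_rot'][2]
q=ray(np.array([[251,212],[401,212.]]),m,p[2]-.159-.024)-p
print([(np.cos(w)*a[0]+np.sin(w)*a[1],np.sin(w)*a[0]-np.cos(w)*a[1]) for a in q])
E
python3 -m jog '[[[-0.06,-0.1,0],0.05,1],[[-0.12,-0.2,0],0.1,1],[[-0.18,-0.31,0],0.15,1],[[-0.2376,-0.4138,0],0.2,1],[[-0.2376,-0.4138,0.05],0.25,1],[[-0.2376,-0.4138,0.08],0.2646,1],[[-0.2376,-0.4138,0.1],0.2646,1],[[-0.2376,-0.4138,0.1],0.2646,1],[[-0.2376,-0.4138,0.1],0.2646,1]]'
python3 - <<'E'
from h import *
im,m=snap('wrist');cv2.imwrite('pics/w3.png',im[:,:,::-1]);print(observe()['tool_pos'])
for c in('scene','side'):
    snap(c);print([(np.round(d['position'],4).tolist(),round(d['confidence'],2)) for d in models.pinpoint('square_box',c)[:2]])
rel(.434,-.2343,.066,.208)
E
```

```text
[(np.float64(0.04130406856993971), np.float64(-0.03692924636419066)), (np.float64(0.041295176638070086), np.float64(0.03653960390733162))]
time: 6.95
tool_pos: [0.4334, -0.2339, 0.2569]
tool_rot: [3.141, -0.0, 0.209]
contact_force: [-0.7, 0.1, -1.2]
opening: 0.0135
grip_force: 25.0
[ 0.43342278 -0.23397492  0.25701218]
[([0.431, -0.2367, 0.0018], 0.73)]
[([0.436, -0.2367, -0.003], 0.79)]
rel [0.0015 0.0011 0.0796] turn 0.0001 q6 0.71 yaw 0.208
```

View pics/w3.png

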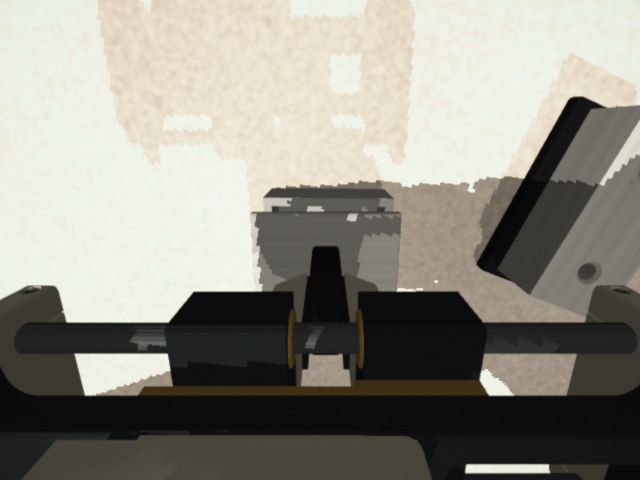

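The lid is over the box: its plate front edge is at row 212, columns 251–401, and the box rim behind spans columns 265–394 near row 196. I'll compare the two numerically.

```bash
python3 - <<'E'
from h import *
i=cv2.imread('pics/w3.png');cv2.imwrite('pics/w3c.png',cv2.resize(i[175:300,235:415],None,fx=4,fy=4,interpolation=cv2.INTER_CUBIC))
m=cams.camera_model('wrist');o=observe();p=o['tool_pos'];w=o['tool_rot'][2]
def loc(uv,z):
    return np.round([(np.cos(w)*a[0]+np.sin(w)*a[1],np.sin(w)*a[0]-np.cos(w)*a[1]) for a in ray(np.array(uv,float),m,z)-p],4).tolist()
print('box',loc([[265,196],[394,196]],.036))
for s in(.024,.029,.034):print('lid',loc([[251,212],[401,212.]],p[2]-.159-s))
E
```

```text
box [[0.041, -0.037], [0.0411, 0.0398]]
lid [[0.0402, -0.0375], [0.0403, 0.036]]
lid [[0.039, -0.0386], [0.0391, 0.0372]]
lid [[0.0378, -0.0397], [0.0379, 0.0383]]
```

View pics/w3c.png

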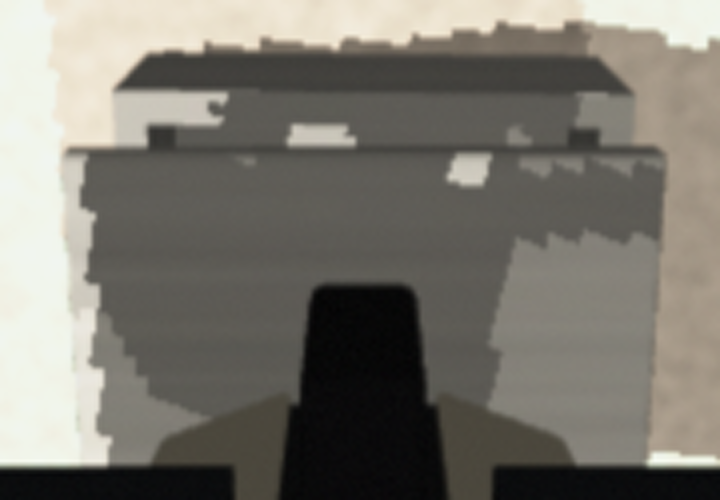

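The box sits about 2 mm to +y of the tool and slightly forward, so I'll correct that. The lid also hangs a few mm low in the grip, so I'll lower in steps and watch the force.

```bash
python3 -m jog '[[[0.002,0.005,0],0,1],[[0.002,0.005,0.02],0,1],[[0.002,0.005,0.03],0,1],[[0.002,0.005,0.04],0,1],[[0.002,0.005,0.05],0,1],[[0.002,0.005,0.055],0,1],[[0.002,0.005,0.055],0,1]]'
python3 -m jog '[[[0,0,0.005],0,1],[[0,0,0.01],0,1],[[0,0,0.01],0,1]]'
```

```text
time: 8.07
tool_pos: [0.4344, -0.2357, 0.2346]
tool_rot: [-3.142, 0.0, 0.208]
contact_force: [-0.2, -0.6, -2.0]
opening: 0.0137
grip_force: 25.0
time: 8.45
tool_pos: [0.4345, -0.2358, 0.2315]
tool_rot: [3.141, -0.0, 0.208]
contact_force: [-1.7, -0.2, 6.8]
opening: 0.0136
grip_force: 25.0
```

```bash
python3 - <<'E'
from h import *
im,m=snap('wrist');s,ms=snap('side')
a=cv2.resize(im[175:300,235:415],None,fx=3,fy=3,interpolation=cv2.INTER_CUBIC)
u,v=proj([[.434,-.235,.04]],ms)[0].astype(int);print(u,v)
b=cv2.resize(s[v-35:v+35,u-40:u+40],(429,375),interpolation=cv2.INTER_CUBIC)[:, :250+9]
b=cv2.resize(s[v-40:v+40,u-25:u+27],(244,375),interpolation=cv2.INTER_CUBIC)
cv2.imwrite('pics/w4.png',np.hstack([a,b])[:,:,::-1])
E
```

```text
434 244
```

View pics/w4.png

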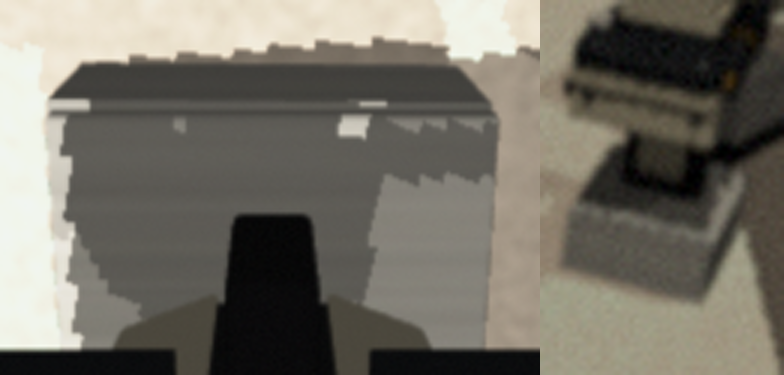

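The lid plate lies right on the rim and the widths match a seated lid. I'll release it, back off, and go to view the other two lids.

```bash
python3 -m jog '[[[0,0,0.003],0,1],[[0,0,0.003],0,0.9],[[0,0,0.003],0,0.7],[[0,0,0.003],0,0.4],[[0,0,0.003],0,0.4],[[0,0,0.003],0,0.4],[[0,0,-0.1],0,0.4],[[0,0,-0.25],0,0.4],[[0,0,-0.38],0,0.3]]'
python3 - <<'E'
from h import *
rel(.53,.13,.245,0)
E
```

```text
time: 9.68
tool_pos: [0.4343, -0.2357, 0.3846]
tool_rot: [3.141, -0.0, 0.208]
contact_force: [0.5, 0.1, -0.2]
opening: 0.0612
grip_force: 0.0
rel [ 0.4228 -0.8452 -0.049 ] turn 0.0662 q6 0.71 yaw 0.208
```

```bash
python3 -m jog '[[[0.06,-0.12,-0.02],0.03,0],[[0.12,-0.24,-0.05],0.066,0],[[0.18,-0.36,-0.05],0.066,0],[[0.24,-0.48,-0.05],0.066,0],[[0.3,-0.6,-0.05],0.066,0],[[0.36,-0.72,-0.05],0.066,0],[[0.423,-0.845,-0.05],0.066,0],[[0.423,-0.845,-0.05],0.066,0],[[0.423,-0.845,-0.05],0.066,0],[[0.423,-0.845,-0.05],0.066,0]]'
python3 - <<'E'
from h import *
im,m=snap('wrist');cv2.imwrite('pics/w5.png',im[:,:,::-1]);np.save('w5.npy',m['pose'])
print(observe()['tool_pos'])
P=lambda t,c:print(t,c,[(np.round(d['position'],4).tolist(),round(d['confidence'],2)) for d in models.pinpoint(t,c)[:2]])
print(handle(im,m,.623,.077),handle(im,m,.448,.225))
for n in['small_round_box','small_round_lid','large_round_box','large_round_lid','thin_pin','thick_pin']:P(n,'wrist')
for c in('scene','side'):
    snap(c);P('square_lid',c);P('square_box',c)
E
```

```text
time: 10.92
tool_pos: [0.5301, 0.1288, 0.4027]
tool_rot: [3.141, 0.0, -0.001]
contact_force: [-0.4, 0.4, 0.5]
opening: 0.0917
grip_force: 0.0
[0.53012377 0.12873373 0.40278187]
(array([0.6219, 0.0756, 2.5301]), np.float64(-81.2)) (array([0.4471, 0.2257, 2.6889]), np.float64(-56.4))
small_round_box wrist [([0.4642, 0.0711, -0.0007], 0.63)]
small_round_lid wrist [([0.6215, 0.0721, 0.0002], 0.79)]
large_round_box wrist [([0.6358, -0.0733, 0.0003], 0.73), ([0.4344, -0.2397, -0.0025], 0.18)]
large_round_lid wrist [([0.4513, 0.2235, 0.0], 0.73), ([0.6278, 0.2342, 0.0012], 0.38)]
thin_pin wrist []
thick_pin wrist [([0.4613, 0.0699, 0.0018], 0.71)]
square_lid scene [([0.433, -0.2363, 0.0302], 0.67)]
square_box scene [([0.4321, -0.2369, 0.0001], 0.87), ([0.6346, -0.0722, -0.0011], 0.63)]
square_lid side [([0.4395, -0.2335, 0.0294], 0.86), ([0.623, 0.0731, -0.0029], 0.24)]
square_box side [([0.4351, -0.2349, -0.0005], 0.91)]
```

View pics/w5.png

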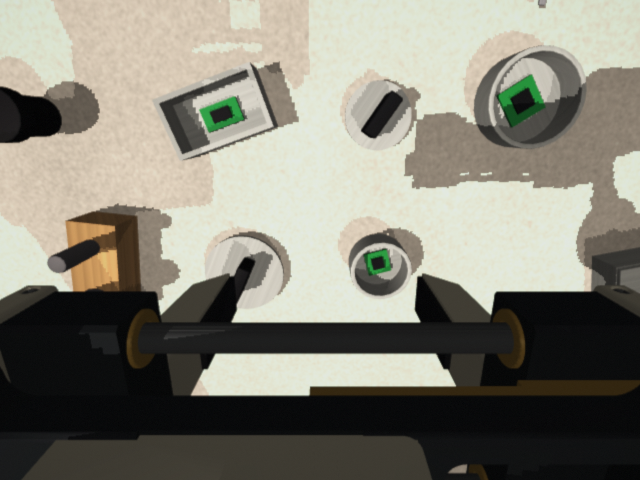

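The square lid is seated (about 29–30 mm above its box). In this view the small lid is at (380,115), the large lid at (248,270), the small box at (381,270), and the large box rim at columns 488–586, rows 47–146. Computing centres and sizes.

```bash
python3 - <<'E'
from h import *
m=cams.camera_model('wrist');m['pose']=np.load('w5.npy')
im=cv2.imread('pics/w5.png').astype(np.uint8);g=cv2.GaussianBlur(cv2.cvtColor(im,cv2.COLOR_BGR2GRAY),(3,3),0).astype(float)
gx=cv2.Sobel(g,-1,1,0);gy=cv2.Sobel(g,-1,0,1);G=np.hypot(gx,gy)
def ring(x,y,z,rs):
    t=np.linspace(0,2*np.pi,180)
    def s(p):
        e=0
        for r in rs:
            uv=proj(np.c_[p[0]+r*np.cos(t),p[1]+r*np.sin(t),0*t+z],m).astype(np.float32)
            e+=np.minimum(cv2.remap(G.astype(np.float32),uv[:,0],uv[:,1],cv2.INTER_LINEAR),150).mean()
        return -e
    b=min((s((x+i*.001,y+j*.001)),x+i*.001,y+j*.001) for i in range(-9,10) for j in range(-9,10))
    r=minimize(s,b[1:],method='Nelder-Mead',options=dict(initial_simplex=[np.array(b[1:])+d for d in([0,0],[.001,0],[0,.001])]))
    return np.round(r.x,4),r.fun
print('Sbox',ring(.461,.069,.036,(.034,.029)),'Lbox',ring(.637,-.074,.036,(.046,.041)))
print('Slid',ring(.622,.076,.013,(.034,)),'Llid',ring(.448,.226,.013,(.046,)))
print(ray(np.array([[537,97],[488,97],[586,97]]),m,.036))
rel(.6219,.0757,.035,2.54)
E
```

```text
Sbox (array([0.4597, 0.0693]), np.float64(-242.2312774658203)) Lbox (array([ 0.6365, -0.0701]), np.float64(-228.42298889160156))
Slid (array([0.6232, 0.0712]), np.float64(-73.0899429321289)) Llid (array([0.454 , 0.2164]), np.float64(-90.92652130126953))
[[ 0.63796713 -0.07024636  0.036     ]
 [ 0.63797489 -0.02397583  0.036     ]
 [ 0.63795936 -0.11650972  0.036     ]]
rel [0.2292 0.1358 0.5212] turn 0.1917 q6 1.67 yaw 0.001
```

```bash
python3 -m jog '[[[0.08,0.045,0.06],0.05,0.3],[[0.16,0.09,0.12],0.1,0.3],[[0.229,0.136,0.18],0.15,0.3],[[0.229,0.136,0.24],0.192,0.3],[[0.229,0.136,0.3],0.192,0.3],[[0.229,0.136,0.35],0.192,0.3],[[0.229,0.136,0.36],0.192,0.3],[[0.229,0.136,0.42],0.192,0.3],[[0.229,0.136,0.48],0.192,0.3],[[0.229,0.136,0.52],0.192,0.3],[[0.229,0.136,0.52],0.192,0.3]]' 25
python3 -m jog '[[[0,0,0],0,1],[[0,0,0],0,1],[[0,0,0],0,1],[[0,0,0],0,1],[[0,0,0],0,1],[[0,0,-0.05],0,1],[[0,0,-0.15],0,1],[[0,0,-0.25],0,1],[[0,0,-0.25],0,1]]' 25
python3 - <<'E'
from h import *
rel(.4597,.0693,.098)
E
```

```text
time: 12.95
tool_pos: [0.6217, 0.0756, 0.194]
tool_rot: [3.141, 0.001, -0.602]
contact_force: [0.5, 1.0, 1.0]
opening: 0.0641
grip_force: 0.0
time: 14.08
tool_pos: [0.6226, 0.0756, 0.2982]
tool_rot: [-3.138, -0.006, -0.602]
contact_force: [0.1, 0.0, -1.5]
opening: 0.014
grip_force: 25.0
rel [-0.3266  0.2438  0.1026] turn 0 q6 2.17 yaw -0.602
```

```bash
python3 -m jog '[[[-0.1,0.07,0],0,1],[[-0.2,0.14,0],0,1],[[-0.3,0.21,0],0,1],[[-0.3266,0.2438,0.05],0,1],[[-0.3266,0.2438,0.1],0,1],[[-0.3266,0.2438,0.1],0,1],[[-0.3266,0.2438,0.1],0,1]]'
python3 - <<'E'
from h import *
im,m=snap('wrist');print(observe()['tool_pos'])
cv2.imwrite('pics/w6.png',cv2.resize(im[165:300,225:425],None,fx=4,fy=4,interpolation=cv2.INTER_CUBIC)[:,:,::-1])
for c in('scene','side'):
    snap(c);print([(np.round(d['position'],4).tolist(),round(d['confidence'],2)) for d in models.pinpoint('small_round_box',c)[:1]])
E
```

```text
time: 14.95
tool_pos: [0.4592, 0.0693, 0.2547]
tool_rot: [3.141, 0.0, -0.603]
contact_force: [0.8, -0.1, -0.9]
opening: 0.0138
grip_force: 25.0
[0.45928293 0.06928572 0.25498564]
[([0.4616, 0.0705, 0.0004], 0.81)]
[([0.4583, 0.0646, 0.0019], 0.86)]
```

View pics/w6.png

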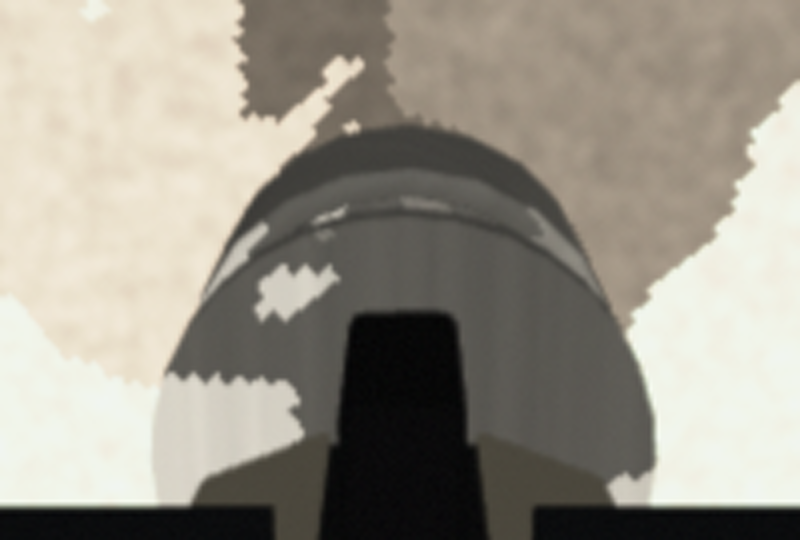

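The lid is laterally centred on the box (column ~405 against ~406 in the crop), with the rim front at row 168 and the lid front at row 215. Checking the forward offset.

```bash
python3 - <<'E'
from h import *
m=cams.camera_model('wrist');o=observe();p=o['tool_pos'];w=o['tool_rot'][2]
def loc(uv,z):
    return np.round([(np.cos(w)*a[0]+np.sin(w)*a[1],np.sin(w)*a[0]-np.cos(w)*a[1]) for a in ray(np.array(uv,float)/4+[[225,165]],m,z)-p],4).tolist()
print('rim',loc([[408,168]],.036))
for s in(.024,.030,.034):print('lid',loc([[405,215],[155,440],[656,440]],p[2]-.159-s))
E
python3 -m jog '[[[0,0,0.02],0,1],[[0,0,0.03],0,1],[[0,0,0.04],0,1],[[0,0,0.05],0,1],[[0,0,0.05],0,1]]'
```

```text
rim [[0.0343, 0.0008]]
lid [[0.0363, 0.0003], [0.0062, -0.0321], [0.0062, 0.0329]]
lid [[0.0348, 0.0003], [0.0035, -0.0333], [0.0036, 0.0341]]
lid [[0.0337, 0.0003], [0.0018, -0.0341], [0.0018, 0.0349]]
time: 15.82
tool_pos: [0.4588, 0.0692, 0.2343]
tool_rot: [3.141, 0.001, -0.603]
contact_force: [-0.4, -0.1, -1.5]
opening: 0.0138
grip_force: 25.0
```

```bash
python3 -m jog '[[[0,0,0.005],0,1],[[0,0,0.01],0,1],[[0,0,0.01],0,1]]'; python3 -m jog '[[[0,0,0.005],0,1],[[0,0,0.01],0,1],[[0,0,0.01],0,1]]'
```

```text
time: 16.2
tool_pos: [0.4589, 0.0693, 0.2306]
tool_rot: [3.141, 0.0, -0.602]
contact_force: [-0.4, 0.3, -1.9]
opening: 0.0139
grip_force: 25.0
time: 16.58
tool_pos: [0.459, 0.0692, 0.229]
tool_rot: [-3.141, -0.002, -0.602]
contact_force: [-6.8, -0.6, 23.8]
opening: 0.0141
grip_force: 25.0
```

```bash
python3 -m jog '[[[0,0,0],0,0.9],[[0,0,0],0,0.7],[[0,0,0],0,0.4],[[0,0,0],0,0.4],[[0,0,0],0,0.4],[[0,0,-0.1],0,0.4],[[0,0,-0.25],0,0.4],[[0,0,-0.38],0,0.3]]'
python3 - <<'E'
from h import *
P=lambda t,c:print(t,c,[(np.round(d['position'],4).tolist(),round(d['confidence'],2)) for d in models.pinpoint(t,c)[:2]])
for c in('scene','side'):
    i,m=snap(c);[P(t,c) for t in('small_round_lid','square_lid','large_round_lid')]
    print(handle(i,m,.459,.069,.041),handle(i,m,.448,.226))
rel(.53,.13,.245,.6)
E
```

```text
time: 17.58
tool_pos: [0.4588, 0.0693, 0.3805]
tool_rot: [-3.142, -0.0, -0.603]
contact_force: [1.5, -0.1, -0.2]
opening: 0.0613
grip_force: 0.0
small_round_lid scene [([0.4596, 0.0715, 0.0256], 0.64)]
square_lid scene [([0.4313, -0.2368, 0.0278], 0.83), ([0.494, 0.3723, 0.0079], 0.37)]
large_round_lid scene [([0.4463, 0.2246, -0.0012], 0.67)]
(array([0.4648, 0.0705, 2.5137]), np.float64(-73.2)) (array([0.4528, 0.2267, 2.6946]), np.float64(-68.2))
small_round_lid side [([0.4597, 0.0671, 0.0259], 0.76), ([0.4339, -0.2356, -0.0014], 0.17)]
square_lid side [([0.4396, -0.2376, 0.0268], 0.71)]
large_round_lid side [([0.4455, 0.2252, -0.0004], 0.97), ([0.4288, 0.382, 0.0108], 0.36)]
(array([0.4601, 0.0675, 2.5609]), np.float64(-70.8)) (array([0.4465, 0.225 , 2.7562]), np.float64(-78.6))
rel [ 0.0609 -0.2262 -0.0677] turn -0.3828 q6 2.16 yaw -0.603
```

Both lids seated (about 26–28 mm). Next is the large lid.

```bash
python3 - <<'E'
from h import *
rel(.4469,.2252,.035,-.44)
E
```

```text
rel [-0.2451 -0.3046  0.4573] turn -0.0517 q6 2.16 yaw -0.603
```

```bash
python3 -m jog '[[[-0.08,-0.1,0],-0.03,0.3],[[-0.16,-0.2,0.05],-0.052,0.3],[[-0.245,-0.3046,0.1],-0.052,0.3],[[-0.245,-0.3046,0.2],-0.052,0.3],[[-0.245,-0.3046,0.3],-0.052,0.3],[[-0.245,-0.3046,0.3],-0.052,0.3],[[-0.245,-0.3046,0.36],-0.052,0.3],[[-0.245,-0.3046,0.42],-0.052,0.3],[[-0.245,-0.3046,0.4573],-0.052,0.3],[[-0.245,-0.3046,0.4573],-0.052,0.3]]' 25
python3 -m jog '[[[0,0,0],0,1],[[0,0,0],0,1],[[0,0,0],0,1],[[0,0,0],0,1],[[0,0,0],0,1],[[0,0,-0.05],0,1],[[0,0,-0.15],0,1],[[0,0,-0.25],0,1],[[0,0,-0.25],0,1]]' 25
python3 - <<'E'
from h import *
rel(.637,-.073,.098)
E
```

```text
time: 19.23
tool_pos: [0.4473, 0.225, 0.1957]
tool_rot: [3.141, 0.001, -0.439]
contact_force: [-0.1, 0.2, 0.2]
opening: 0.0645
grip_force: 0.0
time: 20.35
tool_pos: [0.4479, 0.2255, 0.2985]
tool_rot: [-3.137, -0.005, -0.439]
contact_force: [0.2, -0.4, -1.0]
opening: 0.0137
grip_force: 25.0
rel [0.745  0.4744 0.1033] turn 0 q6 2.32 yaw -0.439
```

```bash
python3 -m jog '[[[0.1,0.07,0],0,1],[[0.2,0.14,0],0,1],[[0.3,0.2,0],0,1],[[0.4,0.26,0],0,1],[[0.5,0.32,0],0,1],[[0.6,0.38,0],0,1],[[0.7,0.44,0],0,1],[[0.745,0.4744,0.05],0,1],[[0.745,0.4744,0.1],0,1],[[0.745,0.4744,0.1],0,1],[[0.745,0.4744,0.1],0,1]]'
python3 - <<'E'
from h import *
im,m=snap('wrist');print(observe()['tool_pos'])
cv2.imwrite('pics/w7.png',cv2.resize(im[165:300,225:425],None,fx=4,fy=4,interpolation=cv2.INTER_CUBIC)[:,:,::-1])
for c in('scene','side'):
    snap(c);print([(np.round(d['position'],4).tolist(),round(d['confidence'],2)) for d in models.pinpoint('large_round_box',c)[:1]])
E
```

```text
time: 21.72
tool_pos: [0.6363, -0.073, 0.2558]
tool_rot: [3.141, 0.0, -0.439]
contact_force: [0.4, 0.2, -0.5]
opening: 0.0139
grip_force: 25.0
[ 0.63640451 -0.07294739  0.25634205]
[([0.6342, -0.074, -0.0011], 0.59)]
[]
```

View pics/w7.png

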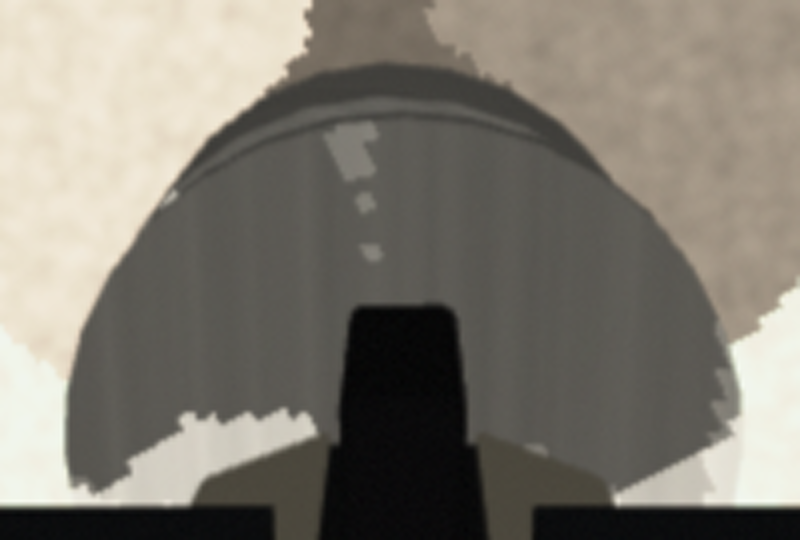

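The lid front apex is at crop (403,115) and the box rim apex is at about (388,98), so the box lies slightly to the left.

```bash
python3 - <<'E'
from h import *
m=cams.camera_model('wrist');o=observe();p=o['tool_pos'];w=o['tool_rot'][2]
def loc(uv,z):
    return np.round([(np.cos(w)*a[0]+np.sin(w)*a[1],np.sin(w)*a[0]-np.cos(w)*a[1]) for a in ray(np.array(uv,float)/4+[[225,165]],m,z)-p],4).tolist()
print('rim',loc([[388,98]],.036),'bottom apex',loc([[388,63]],0.))
for s in(.022,.028,.032):print('lid',loc([[403,115]],p[2]-.159-s),loc([[67,440],[742,440]],p[2]-.159-s))
E
```

```text
rim [[0.0447, -0.0024]] bottom apex [[0.0447, -0.0027]]
lid [[0.0492, -0.0002]] [[0.0072, -0.0432], [0.0073, 0.0433]]
lid [[0.0482, -0.0002]] [[0.0046, -0.0448], [0.0047, 0.0449]]
lid [[0.0475, -0.0002]] [[0.0028, -0.0458], [0.0029, 0.046]]
```

```bash
python3 -m jog '[[[-0.0065,-0.0055,0],0,1],[[-0.0065,-0.0055,0.02],0,1],[[-0.0065,-0.0055,0.04],0,1],[[-0.0065,-0.0055,0.05],0,1],[[-0.0065,-0.0055,0.055],0,1],[[-0.0065,-0.0055,0.06],0,1],[[-0.0065,-0.0055,0.06],0,1]]'; python3 -m jog '[[[0,0,0.003],0,1],[[0,0,0.006],0,1],[[0,0,0.006],0,1]]'
```

```text
time: 22.85
tool_pos: [0.6349, -0.0702, 0.2318]
tool_rot: [3.142, -0.0, -0.439]
contact_force: [-0.6, -0.2, -0.4]
opening: 0.0138
grip_force: 25.0
time: 23.22
tool_pos: [0.6349, -0.0702, 0.2313]
tool_rot: [-3.141, -0.002, -0.439]
contact_force: [-3.8, -0.1, 9.8]
opening: 0.0139
grip_force: 25.0
```

```bash
python3 -m jog '[[[0,0,0],0,0.9],[[0,0,0],0,0.7],[[0,0,0],0,0.4],[[0,0,0],0,0.4],[[0,0,0],0,0.4],[[0,0,-0.1],0,0.4],[[0,0,-0.25],0,0.4],[[0,0,-0.38],0,0.3]]'
python3 - <<'E'
from h import *
P=lambda t,c:print(t,c,[(np.round(d['position'],4).tolist(),round(d['confidence'],2)) for d in models.pinpoint(t,c)[:2]])
for c in('scene','side'):
    i,m=snap(c);[P(t,c) for t in('small_round_lid','small_round_box','square_lid','square_box','large_round_lid','large_round_box','thin_pin','thick_pin')]
rel(.45,.277,.245,1.46)
E
```

```text
time: 24.22
tool_pos: [0.6348, -0.0702, 0.3834]
tool_rot: [-3.142, -0.001, -0.439]
contact_force: [1.5, -1.3, -0.4]
opening: 0.061
grip_force: 0.0
small_round_lid scene [([0.4563, 0.0695, 0.0272], 0.97)]
small_round_box scene [([0.4305, 0.3797, 0.0043], 0.2)]
square_lid scene [([0.4335, -0.2348, 0.0295], 0.49)]
square_box scene [([0.4334, -0.2358, 0.0009], 0.62)]
large_round_lid scene [([0.638, -0.069, 0.0285], 0.64), ([0.4581, 0.0671, 0.0274], 0.64)]
large_round_box scene [([0.6381, -0.0732, -0.0018], 0.87)]
thin_pin scene [([0.4957, 0.3756, 0.007], 0.42)]
thick_pin scene [([0.4299, 0.379, 0.0071], 0.53)]
small_round_lid side [([0.461, 0.0671, 0.0265], 0.63)]
small_round_box side [([0.46, 0.0646, 0.0014], 0.81)]
square_lid side [([0.436, -0.2362, 0.0289], 0.59)]
square_box side [([0.4355, -0.2331, -0.0004], 0.92)]
large_round_lid side [([0.6358, -0.0696, 0.0268], 0.74), ([0.6211, 0.2355, 0.0023], 0.44)]
large_round_box side [([0.6396, -0.0737, 0.0008], 0.92), ([0.5285, -0.3932, 0.0514], 0.75)]
thin_pin side [([0.4928, 0.3704, 0.0043], 0.62)]
thick_pin side [([0.4271, 0.3793, 0.0126], 0.72)]
rel [-0.7873 -0.5891 -0.057 ] turn 0.3955 q6 1.78 yaw -0.439
```

All three lids read seated. Now a view over the pin stand.

```bash
python3 - <<'E'
from h import *
rel(.41,.38,.245,-.11)
E
```

```text
rel [-0.9873 -0.7796 -0.057 ] turn -0.1048 q6 1.78 yaw -0.439
```

```bash
python3 -m jog '[[[-0.12,-0.09,-0.05],-0.03,0],[[-0.24,-0.18,-0.057],-0.06,0],[[-0.36,-0.28,-0.057],-0.09,0],[[-0.48,-0.37,-0.057],-0.105,0],[[-0.6,-0.47,-0.057],-0.105,0],[[-0.72,-0.56,-0.057],-0.105,0],[[-0.84,-0.66,-0.057],-0.105,0],[[-0.987,-0.78,-0.057],-0.105,0],[[-0.987,-0.78,-0.057],-0.105,0],[[-0.987,-0.78,-0.057],-0.105,0],[[-0.987,-0.78,-0.057],-0.105,0]]'
python3 - <<'E'
from h import *
im,m=snap('wrist');cv2.imwrite('pics/w8.png',im[:,:,::-1]);np.save('w8.npy',m['pose'])
print(observe()['tool_pos'])
P=lambda t,c:print(t,c,[(np.round(d['position'],4).tolist(),round(d['confidence'],2)) for d in models.pinpoint(t,c)[:2]])
P('thin_pin','wrist');P('thick_pin','wrist')
E
```

```text
time: 26.5
tool_pos: [0.411, 0.3789, 0.4041]
tool_rot: [3.141, -0.0, -0.111]
contact_force: [1.4, 0.7, -0.2]
opening: 0.0917
grip_force: 0.0
[0.41109542 0.37875582 0.40418582]
thin_pin wrist [([0.4967, 0.3692, 0.0099], 0.91)]
thick_pin wrist [([0.4298, 0.3805, 0.0095], 0.76)]
```

View pics/w8.png

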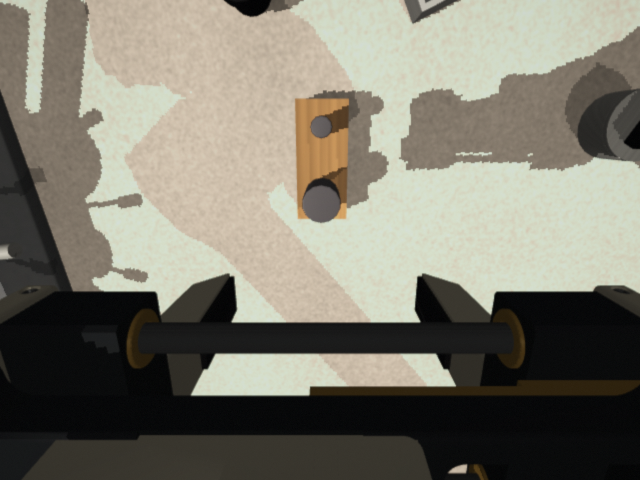

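The pin stand is clear: thin pin top centre at (320,126), thick pin top centre at (321,202).

```bash
python3 - <<'E'
from h import *
m=cams.camera_model('wrist')
im=cv2.imread('pics/w8.png');g=cv2.GaussianBlur(cv2.cvtColor(im,cv2.COLOR_BGR2GRAY),(3,3),0).astype(float)
G=np.hypot(cv2.Sobel(g,-1,1,0),cv2.Sobel(g,-1,0,1)).astype(np.float32)
def ring(uv,r):
    x,y,_=ray(np.array([uv],float),m,.094)[0];t=np.linspace(0,2*np.pi,90)
    def s(p):
        q=proj(np.c_[p[0]+r*np.cos(t),p[1]+r*np.sin(t),0*t+.094],m).astype(np.float32)
        return -np.minimum(cv2.remap(G,q[:,0],q[:,1],cv2.INTER_LINEAR),120).mean()
    b=min((s((x+i*.0005,y+j*.0005)),x+i*.0005,y+j*.0005) for i in range(-9,10) for j in range(-9,10))
    return b
a=ring((320,126),.009);b=ring((321,202),.017);print(a,b,np.hypot(a[1]-b[1],a[2]-b[2]),np.arctan2(a[2]-b[2],a[1]-b[1]))
c=ray(np.array([[296,98],[349,98],[346,218],[298,218.]]),m,.044);print(c)
rel(b[1],b[2],.074,-.11);rel(a[1],a[2],.074,-.11)
E
```

```text
(np.float32(-92.20742), np.float64(0.49190532323379915), np.float64(0.3749426439667228)) (np.float32(-110.15846), np.float64(0.4281631410784125), np.float64(0.3817843666799427)) 0.06410830644787834 -0.10692494219629316
[[0.52005752 0.39494818 0.044     ]
 [0.51461689 0.346056   0.044     ]
 [0.40062124 0.35948579 0.044     ]
 [0.40606125 0.40847066 0.044     ]]
rel [ 0.0417 -0.012   0.4276] turn -0.0005 q6 2.29 yaw -0.111
rel [ 0.202  -0.0128  0.4276] turn -0.0005 q6 2.29 yaw -0.111
```

```bash
python3 -m jog '[[[0.0417,-0.012,0.06],0,0.2],[[0.0417,-0.012,0.16],0,0.2],[[0.0417,-0.012,0.25],0,0.2],[[0.0417,-0.012,0.3],0,0.2],[[0.0417,-0.012,0.36],0,0.2],[[0.0417,-0.012,0.4],0,0.2],[[0.0417,-0.012,0.4276],0,0.2],[[0.0417,-0.012,0.4276],0,0.2]]' 25
python3 -m jog '[[[0,0,0],0,1],[[0,0,0],0,1],[[0,0,0],0,1],[[0,0,0],0,1],[[0,0,0],0,1]]' 25
python3 -m jog '[[[0,0,-0.03],0,1],[[0,0,-0.07],0,1],[[0,0,-0.12],0,1],[[0,0,-0.22],0,1],[[0,0,-0.35],0,1],[[0,0,-0.45],0,1],[[0,0,-0.45],0,1]]'
python3 - <<'E'
from h import *
im,m=snap('wrist');cv2.imwrite('pics/w9.png',im[:,:,::-1])
rel(.53,-.392,.24,-.15)
E
```

```text
time: 27.65
tool_pos: [0.4273, 0.3828, 0.2326]
tool_rot: [3.141, 0.001, -0.11]
contact_force: [0.3, 0.4, 0.1]
opening: 0.0738
grip_force: 0.0
time: 28.28
tool_pos: [0.4272, 0.3827, 0.2333]
tool_rot: [3.14, 0.0, -0.109]
contact_force: [-0.9, -3.9, 3.7]
opening: 0.0337
grip_force: 25.0
time: 29.15
tool_pos: [0.4273, 0.3833, 0.4182]
tool_rot: [-3.135, -0.007, -0.109]
contact_force: [-0.1, -0.4, -0.9]
opening: 0.0336
grip_force: 25.0
rel [0.4669 1.8982 0.0409] turn 0.013 q6 2.28 yaw -0.109
```

```bash
python3 -m jog '[[[0.015,0.12,0],0,1],[[0.03,0.24,0],0,1],[[0.045,0.36,0],0,1],[[0.06,0.48,0],0,1],[[0.075,0.6,0],0,1],[[0.09,0.72,0],0,1],[[0.105,0.84,0],0,1],[[0.12,0.945,0],0,1]]'
python3 -m jog '[[[0.015,0.12,0],0,1],[[0.03,0.24,0],0,1],[[0.045,0.36,0],0,1],[[0.06,0.48,0],0,1],[[0.075,0.6,0],0,1],[[0.09,0.72,0],0,1],[[0.105,0.84,0],0.01,1],[[0.12,0.945,0],0.013,1],[[0.12,0.945,0],0.013,1],[[0.12,0.945,0],0.013,1],[[0.12,0.945,0],0.013,1]]'
python3 - <<'E'
from h import *
im,m=snap('wrist');cv2.imwrite('pics/w10.png',im[:,:,::-1]);np.save('w10.npy',m['pose'])
print(observe()['tool_pos'])
P=lambda t,c:print(t,c,[(np.round(d['position'],4).tolist(),round(d['confidence'],2)) for d in models.pinpoint(t,c)[:2]])
P('thin_opening','wrist');P('thick_opening','wrist');P('thick_pin','wrist')
E
```

```text
time: 30.2
tool_pos: [0.4332, 0.0006, 0.4123]
tool_rot: [-3.141, 0.002, -0.11]
contact_force: [0.5, 0.8, -0.5]
opening: 0.0334
grip_force: 25.0
time: 31.58
tool_pos: [0.4404, -0.3777, 0.4131]
tool_rot: [-3.141, 0.0, -0.149]
contact_force: [0.2, 1.4, -0.7]
opening: 0.0333
grip_force: 25.0
[ 0.44044133 -0.37778423  0.41325729]
thin_opening wrist [([0.462, -0.389, 0.0523], 0.95)]
thick_opening wrist [([0.5249, -0.3974, 0.0553], 0.78)]
thick_pin wrist [([0.4455, -0.3788, 0.1893], 0.92)]
```

View pics/w10.png

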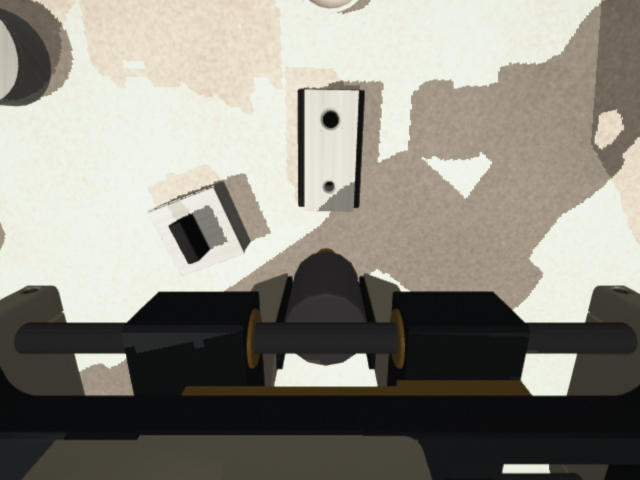

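The block shows the wide hole at (331,119) and the narrow one at (329,187). The held pin's shoulder edge and brass tip show at about (326,250). I'll measure the hole centres.

```bash
python3 - <<'E'
from h import *
m=cams.camera_model('wrist');o=observe();p=o['tool_pos'];w=o['tool_rot'][2]
g=cv2.cvtColor(cv2.imread('pics/w10.png'),cv2.COLOR_BGR2GRAY).astype(float)
H=[]
for u,v,k in((331,119,14),(329,187,9)):
    s=g[v-k:v+k+1,u-k:u+k+1];W=np.clip(90-s,0,None);yy,xx=np.mgrid[v-k:v+k+1,u-k:u+k+1]
    c=(W*xx).sum()/W.sum(),(W*yy).sum()/W.sum();h=ray(np.array([c]),m,.052)[0];H.append(h);print(np.round(c,1),h)
print(np.linalg.norm(H[0]-H[1]),np.arctan2(*(H[0]-H[1])[1::-1]))
c=ray(np.array([[304,89],[364,91],[358,211],[299.,207]]),m,.052);print(c,c.mean(0),np.linalg.norm(np.diff(c,axis=0),axis=1))
rel(H[0][0],H[0][1],.13,-.15)
cv2.imwrite('pics/w10c.png',cv2.resize(cv2.imread('pics/w10.png')[80:290,260:400],None,fx=2.8,fy=2.8,interpolation=cv2.INTER_CUBIC))
E
```

```text
[330.2 119.3] [ 0.52677458 -0.39494962  0.052     ]
[328.8 185. ] [ 0.46522428 -0.38460748  0.052     ]
0.06241313257399286 -0.16647226029187703
[[ 0.55661542 -0.37483903  0.052     ]
 [ 0.54670537 -0.42952863  0.052     ]
 [ 0.43444878 -0.41036093  0.052     ]
 [ 0.44749436 -0.35130688  0.052     ]] [ 0.49631598 -0.39150887  0.052     ] [0.05558022 0.11388126 0.06047783]
rel [0.2198 0.0094 0.3107] turn 0.0003 q6 0.88 yaw -0.149
```

View pics/w10c.png

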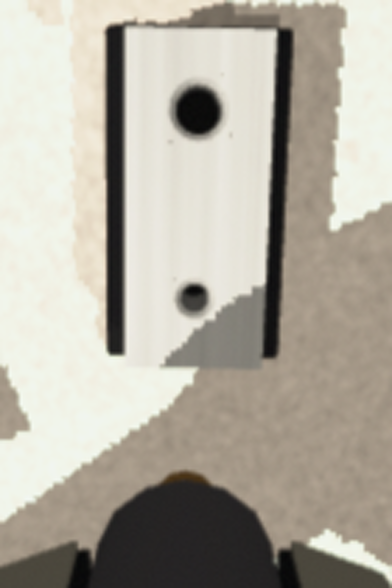

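```bash
python3 - <<'E'
from h import *
m=cams.camera_model('wrist');o=observe();p=o['tool_pos'];w=o['tool_rot'][2];print(o['tool_rot'])
def loc(uv,z):
    return np.round([(np.cos(w)*a[0]+np.sin(w)*a[1],np.sin(w)*a[0]-np.cos(w)*a[1]) for a in ray(np.array(uv,float)/2.8+[[260,80]],m,z)-p],4).tolist()
zt=p[2]-.159-.066
print('shoulder',loc([[185,483]],zt+.036),'grip sides',loc([[97,555],[275,555]],zt+.036), 'tip front',loc([[186,471]],zt+.004))
rel(.5268,-.396,.13,-.15)
E
```

```text
[ 3.14132714e+00 -2.98555307e-04 -1.49119036e-01]
shoulder [[0.0166, -0.0003]] grip sides [[0.0018, -0.0172], [0.0019, 0.0171]] tip front [[0.0077, 0.0]]
rel [0.2202 0.0119 0.3107] turn 0.0003 q6 0.88 yaw -0.149
```

The pin is centred in the grip and upright. Moving it over the wide opening.

```bash
python3 -m jog '[[[0.08,0.004,0.03],0,1],[[0.16,0.008,0.06],0,1],[[0.2202,0.0119,0.12],0,1],[[0.2202,0.0119,0.18],0,1],[[0.2202,0.0119,0.24],0,1],[[0.2202,0.0119,0.29],0,1],[[0.2202,0.0119,0.311],0,1],[[0.2202,0.0119,0.311],0,1],[[0.2202,0.0119,0.311],0,1]]'
python3 - <<'E'
from h import *
im,m=snap('side');P=lambda t,c:print(t,c,[(np.round(d['position'],4).tolist(),round(d['confidence'],2)) for d in models.pinpoint(t,c)[:2]])
P('thick_pin','side');P('thick_opening','side');snap('scene');P('thick_pin','scene');P('thick_opening','scene')
rel(.5268,-.396,.118,-.15)
E
```

```text
time: 32.9
tool_pos: [0.5268, -0.3969, 0.2899]
tool_rot: [3.14, -0.002, -0.15]
contact_force: [0.5, -0.7, -0.4]
opening: 0.0335
grip_force: 25.0
thick_pin side [([0.5292, -0.3986, 0.0674], 0.47)]
thick_opening side [([0.5301, -0.3922, 0.047], 0.66)]
thick_pin scene [([0.5305, -0.3969, 0.0619], 0.5)]
thick_opening scene [([0.5285, -0.3957, 0.0496], 0.83)]
rel [ 0.0001 -0.0021  0.03  ] turn -0.0 q6 0.96 yaw -0.15
```

```bash
python3 -m jog '[[[0,-0.0022,0.015],0,1],[[0,-0.0022,0.03],0,1],[[0,-0.0022,0.036],0,1],[[0,-0.0022,0.04],0,1],[[0,-0.0022,0.04],0,1]]'; python3 -m jog '[[[0,0,0.008],0,1],[[0,0,0.015],0,1],[[0,0,0.015],0,1]]'
```

```text
time: 33.83
tool_pos: [0.5267, -0.396, 0.2727]
tool_rot: [-3.142, 0.0, -0.15]
contact_force: [0.0, -0.1, -1.0]
opening: 0.0336
grip_force: 25.0
time: 34.2
tool_pos: [0.5267, -0.3959, 0.2664]
tool_rot: [-3.141, 0.0, -0.15]
contact_force: [0.2, 1.0, -1.0]
opening: 0.0333
grip_force: 25.0
```

In the hole and free of force. Continuing down.

```bash
python3 -m jog '[[[0,0,0.015],0,1],[[0,0,0.03],0,1],[[0,0,0.045],0,1],[[0,0,0.055],0,1],[[0,0,0.055],0,1]]'; python3 -m jog '[[[0,0,0.005],0,1],[[0,0,0.01],0,1],[[0,0,0.01],0,1]]'
```

```text
time: 34.83
tool_pos: [0.5267, -0.3959, 0.2443]
tool_rot: [-3.141, 0.001, -0.15]
contact_force: [0.2, 0.3, -0.6]
opening: 0.0337
grip_force: 25.0
time: 35.2
tool_pos: [0.5268, -0.396, 0.2413]
tool_rot: [3.141, -0.001, -0.15]
contact_force: [-0.6, 0.9, 3.1]
opening: 0.0334
grip_force: 25.0
```

Shoulder contact came at the expected height. Releasing and going back for the thin pin.

```bash
python3 -m jog '[[[0,0,0.003],0,1],[[0,0,0.003],0,0.7],[[0,0,0.003],0,0.4],[[0,0,0.003],0,0.3],[[0,0,0.003],0,0.3],[[0,0,-0.1],0,0.3],[[0,0,-0.25],0,0.3],[[0,0,-0.4],0,0.3],[[0,0,-0.4],0,0.3]]'
python3 - <<'E'
from h import *
snap('side');P=lambda t,c:print(t,c,[(np.round(d['position'],4).tolist(),round(d['confidence'],2)) for d in models.pinpoint(t,c)[:2]])
P('thick_pin','side');P('thin_pin','side');rel(.4919,.3738,.235,-.11)
E
```

```text
time: 36.33
tool_pos: [0.5272, -0.3962, 0.407]
tool_rot: [3.135, -0.01, -0.15]
contact_force: [0.5, -0.3, -0.4]
opening: 0.064
grip_force: 0.0
thick_pin side [([0.5292, -0.3918, 0.0162], 0.71), ([0.6374, -0.0729, 0.027], 0.62)]
thin_pin side [([0.4915, 0.3716, 0.0046], 0.53)]
rel [-0.3735 -1.8893  0.0131] turn -0.0128 q6 0.96 yaw -0.15
```

Thick pin is home (tip z 0.016).

```bash
python3 -m jog '[[[-0.02,-0.12,0],0,0.3],[[-0.04,-0.24,0],0,0.3],[[-0.07,-0.36,0],0,0.3],[[-0.09,-0.48,0],0,0.3],[[-0.12,-0.6,0],0,0.3],[[-0.14,-0.72,0],0,0.3],[[-0.165,-0.84,0],0,0.3],[[-0.187,-0.945,0],0,0.3]]'
python3 -m jog '[[[-0.02,-0.12,0],0,0.3],[[-0.04,-0.24,0],0,0.3],[[-0.07,-0.36,0],0,0.3],[[-0.09,-0.48,0],0,0.3],[[-0.12,-0.6,0],0,0.3],[[-0.14,-0.72,0],-0.005,0.3],[[-0.165,-0.84,0],-0.01,0.4],[[-0.187,-0.9443,0],-0.013,0.4],[[-0.187,-0.9443,0],-0.013,0.4],[[-0.187,-0.9443,0],-0.013,0.4]]'
python3 - <<'E'
from h import *
rel(.4919,.3742,.074,-.11)
E
```

```text
time: 37.48
tool_pos: [0.5088, -0.0092, 0.3988]
tool_rot: [-3.141, 0.004, -0.15]
contact_force: [0.0, -0.3, 0.4]
opening: 0.0642
grip_force: 0.0
time: 38.72
tool_pos: [0.4918, 0.3733, 0.3989]
tool_rot: [3.139, 0.002, -0.109]
contact_force: [-0.8, 0.4, -0.5]
opening: 0.0546
grip_force: 0.0
rel [-0.     -0.0024  0.4143] turn 0.0003 q6 2.21 yaw -0.109
```

```bash
python3 -m jog '[[[0,-0.001,0.1],0,0.4],[[0,-0.001,0.2],0,0.4],[[0,-0.001,0.28],0,0.4],[[0,-0.001,0.34],0,0.4],[[0,-0.001,0.38],0,0.4],[[0,-0.001,0.414],0,0.4],[[0,-0.001,0.414],0,0.4]]' 20
python3 -m jog '[[[0,0,0],0,1],[[0,0,0],0,1],[[0,0,0],0,1],[[0,0,0],0,1],[[0,0,0],0,1]]' 20
python3 -m jog '[[[0,0,-0.03],0,1],[[0,0,-0.07],0,1],[[0,0,-0.12],0,1],[[0,0,-0.22],0,1],[[0,0,-0.35],0,1],[[0,0,-0.45],0,1],[[0,0,-0.45],0,1]]'
python3 - <<'E'
from h import *
im,m=snap('wrist');cv2.imwrite('pics/w11c.png',cv2.resize(im[200:320,260:400],None,fx=5,fy=5,interpolation=cv2.INTER_CUBIC)[:,:,::-1])
rel(.39,-.376,.25,-.15)
E
```

```text
time: 39.6
tool_pos: [0.4919, 0.3736, 0.2344]
tool_rot: [3.141, 0.001, -0.11]
contact_force: [0.8, 0.9, 0.9]
opening: 0.0552
grip_force: 0.0
time: 40.22
tool_pos: [0.4919, 0.3741, 0.2353]
tool_rot: [-3.141, -0.0, -0.109]
contact_force: [0.3, 0.1, 1.7]
opening: 0.0175
grip_force: 20.0
time: 41.1
tool_pos: [0.4919, 0.3741, 0.4205]
tool_rot: [-3.136, -0.008, -0.109]
contact_force: [0.7, 0.2, -0.0]
opening: 0.0174
grip_force: 20.0
rel [-0.0484  1.8915  0.0212] turn 0.013 q6 2.21 yaw -0.109
```

View pics/w11c.png

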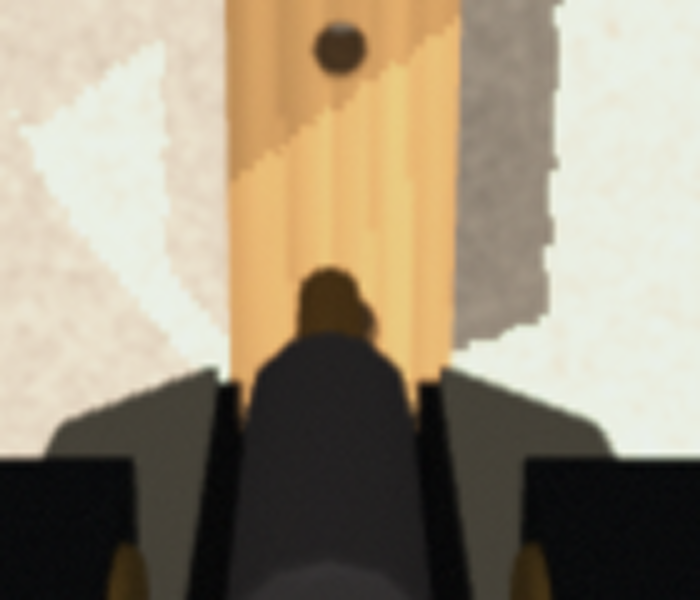

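The thin pin is held: shoulder apex at crop (330,333), probe front at (328,268). The stand's empty hole is at (340,48). Checking how it sits in the hand.

```bash
python3 - <<'E'
from h import *
m=cams.camera_model('wrist');o=observe();p=o['tool_pos'];w=o['tool_rot'][2]
def loc(uv,z):
    return np.round([(np.cos(w)*a[0]+np.sin(w)*a[1],np.sin(w)*a[0]-np.cos(w)*a[1]) for a in ray(np.array(uv,float)/5+[[260,200]],m,z)-p],4).tolist()
zt=p[2]-.159-.067
print('shoulder',loc([[330,333]],zt+.036),'probe front r4',loc([[328,268]],zt+.004),loc([[328,268]],zt),'hole',loc([[340,48]],.044))
E
python3 -m jog '[[[0,0.12,0],0,1],[[0,0.24,0],0,1],[[0,0.36,0],0,1],[[0,0.48,0],0,1],[[0,0.6,0],0,1],[[0,0.72,0],0,1],[[0,0.84,0],0,1],[[0,0.94,0],0,1]]'
python3 - <<'E'
from h import *
rel(.4637,-.3858,.14,-.15)
E
```

```text
shoulder [[0.0088, -0.0009]] probe front r4 [[0.0046, -0.0012]] [[0.0031, -0.0012]] hole [[-0.0012, 0.001]]
time: 42.15
tool_pos: [0.4501, -0.0013, 0.4142]
tool_rot: [3.142, 0.002, -0.11]
contact_force: [0.7, 0.3, -0.9]
opening: 0.0172
grip_force: 20.0
rel [0.1393 0.9518 0.2874] turn 0.0128 q6 1.51 yaw -0.11
```

```bash
python3 -m jog '[[[0.02,0.12,0],0,1],[[0.04,0.24,0],0,1],[[0.06,0.36,0],0,1],[[0.08,0.48,0],0,1],[[0.1,0.6,0],0,1],[[0.12,0.72,0],0,1],[[0.13,0.84,0.04],0.01,1],[[0.1393,0.9525,0.1],0.0128,1],[[0.1393,0.9525,0.2],0.0128,1],[[0.1393,0.9525,0.2874],0.0128,1],[[0.1393,0.9525,0.2874],0.0128,1],[[0.1393,0.9525,0.2874],0.0128,1]]'
python3 - <<'E'
from h import *
rel(.4637,-.386,.119,-.15)
E
```

```text
time: 43.65
tool_pos: [0.465, -0.3846, 0.3011]
tool_rot: [3.141, -0.001, -0.149]
contact_force: [-0.4, -0.5, 0.1]
opening: 0.0175
grip_force: 20.0
rel [-0.0026  0.0039  0.0573] turn 0.0002 q6 0.9 yaw -0.149
```

```bash
python3 -m jog '[[[-0.0026,0.0035,0],0,1],[[-0.0026,0.0035,0.025],0,1],[[-0.0026,0.0035,0.045],0,1],[[-0.0026,0.0035,0.055],0,1],[[-0.0026,0.0035,0.055],0,1]]'
python3 -m jog '[[[0,0,0.005],0,1],[[0,0,0.01],0,1],[[0,0,0.015],0,1],[[0,0,0.015],0,1]]'
```

```text
time: 44.28
tool_pos: [0.4634, -0.3857, 0.2777]
tool_rot: [-3.141, 0.001, -0.149]
contact_force: [0.3, -0.0, -1.3]
opening: 0.0171
grip_force: 20.0
time: 44.78
tool_pos: [0.4634, -0.3857, 0.272]
tool_rot: [-3.141, 0.0, -0.149]
contact_force: [0.7, -0.5, 0.1]
opening: 0.0178
grip_force: 20.0
```

```bash
python3 -m jog '[[[0,0,0.01],0,1],[[0,0,0.02],0,1],[[0,0,0.03],0,1],[[0,0,0.03],0,1]]'
python3 -m jog '[[[0,0,0.01],0,1],[[0,0,0.02],0,1],[[0,0,0.03],0,1],[[0,0,0.04],0,1],[[0,0,0.04],0,1]]'
```

```text
time: 45.28
tool_pos: [0.4634, -0.3856, 0.2597]
tool_rot: [-3.141, 0.001, -0.15]
contact_force: [0.1, 1.1, -0.7]
opening: 0.0175
grip_force: 20.0
time: 45.9
tool_pos: [0.4634, -0.3857, 0.2438]
tool_rot: [-3.141, 0.001, -0.149]
contact_force: [-0.4, 0.8, 0.0]
opening: 0.0174
grip_force: 20.0
```

```bash
python3 -m jog '[[[0,0,0.005],0,1],[[0,0,0.005],0,1],[[0,0,0.005],0,0.8],[[0,0,0.005],0,0.6],[[0,0,0.005],0,0.4],[[0,0,0.005],0,0.4],[[0,0,-0.1],0,0.4],[[0,0,-0.25],0,0.3],[[0,0,-0.4],0,0.3],[[0,0,-0.4],0,0.3]]'
python3 - <<'E'
from h import *
P=lambda t,c:print(t,c,[(np.round(d['position'],4).tolist(),round(d['confidence'],2)) for d in models.pinpoint(t,c)[:1]])
for c in('scene','side'):
    im,m=snap(c);[P(t,c) for t in('thin_pin','thick_pin','small_round_lid','square_lid','large_round_lid','jar','eyepiece','dish','driver')]
cv2.imwrite('pics/end.png',im[:,:,::-1])
E
```

```text
time: 47.15
tool_pos: [0.4639, -0.3861, 0.41]
tool_rot: [3.135, -0.009, -0.149]
contact_force: [0.2, -0.1, -0.5]
opening: 0.0642
grip_force: 0.0
thin_pin scene [([0.4677, -0.3865, 0.0174], 0.67)]
thick_pin scene [([0.529, -0.3954, 0.0179], 0.79)]
small_round_lid scene [([0.4601, 0.0727, 0.0263], 0.95)]
square_lid scene [([0.4361, -0.2379, 0.028], 0.93)]
large_round_lid scene [([0.6358, -0.0714, 0.0284], 0.9)]
jar scene [([0.6359, -0.0695, 0.0285], 0.73)]
eyepiece scene [([0.6213, 0.4257, 0.0014], 0.57)]
dish scene [([0.66, -0.4161, 0.0021], 0.84)]
driver scene [([0.804, -0.0795, 0.0017], 0.57)]
thin_pin side [([0.4643, -0.389, 0.0137], 0.43)]
thick_pin side [([0.5267, -0.3971, 0.0184], 0.58)]
small_round_lid side [([0.4622, 0.0689, 0.0254], 0.89)]
square_lid side [([0.4396, -0.2346, 0.027], 0.94)]
large_round_lid side [([0.6365, -0.0725, 0.0275], 0.79)]
jar side [([0.7679, 0.1118, -0.0011], 0.83)]
eyepiece side [([0.6234, 0.4262, 0.0007], 0.81)]
dish side [([0.4633, -0.3861, 0.0513], 0.71)]
driver side [([0.8045, -0.0797, 0.0016], 0.62)]
```

Everything reads home: pin tips at about 0.016 m, lids at about 0.027 m. Handing in.

```bash
python3 -c "
from cell import robot
print(robot.hand_in())"
```

```text
the job is handed in; nothing more can be done
None
```

The job is handed in after about 47 s of robot time, and no verdict was returned; by the last camera check, all three lids present are seated on their boxes (the oblong lid was not there, so its box stays open), both pins are fully home in their own openings, and the jar, eyepiece, bowl and screwdriver are where they started.

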